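# Draw a press cover from its rack and close it over the fixture's two dowels

## Robot

A 6-joint arm with a two-finger parallel gripper is mounted at the origin on the work surface. World frame = base frame: x ahead of the robot, y to its left, z up, the work surface at z = 0. Lengths are in mm, angles in rad, forces in N, time in s.
With the tool pointing down it reaches from about 300 to 775 mm from the base axis. Payload 14.6 kg.
Tool frame: the origin (TCP) lies on the centre line of the jaws, within the pads' length; the fingertips stand 8 mm ahead of it and the grasp point (between the pads) lies 11 mm behind it; z points along the fingers, y is the line along which they close (so a half turn about z gives the same grasp; the last joint's range is limited). The gripper opens to 94 mm and grips with 3 to 60 N. Pads are 16 mm wide; open, the fingers measure 119 mm over their backs; the gripper's body (75 mm by 177 mm) begins 78 mm behind the grasp point.
Start: joints at [1.132, 0.3, 1.521, -0, 1.321, -0.067], TCP at [199.808, 512.412, 213.446] pointing down, gripper open.
Joint ranges: [-3.03, 3.03], [-0.79, 2.21], [0.23, 2.52], [-1.04, 4.18], [0, 3.07], [-2.55, 2.55]. Speed limits (rad/s): [2.22, 2.22, 2.57, 3.14, 3.14, 3.14].

## Interface

Orientations are given as a rotation vector (axis times angle).
In Python, from station import status, imaging, order gives the robot as it stands.
- The arm moves only by the shell command python3 -m handwheel 'ROWS'. ROWS is JSON, a list of rows, each an object with "twist": the turn, a rotation vector about the tool's x, y, z in rad, a list of three; "offset": the shift along the tool's x, y, z in cm, a list of three; "claw": the opening, from -1 (shut) to 1 (fully open). In form: [{"twist": [ax, ay, az], "offset": [tx, ty, tz], "claw": claw}, ...]. A call has exactly 5 rows; each row is the pose to reach, as a shift and turn from the pose commanded when the call began, along the tool's axes at that moment; what a row does not reach only later rows make up. A row lasts 1/10 s, in which the tool goes at most 50 mm and 8.59 degrees, less where a joint would pass 70% of its speed; a pose out of reach is approached as far as the arm can. A call with a gripper value outside its range is refused whole. The fingers move at their own pace and stop on an object; the grip force is fixed at half the most. Time passes only in rows, so rows that repeat a pose let the fingers close, or fill a call up. It gives the time, the measured TCP pose, the force, the opening and the grip force at its end, in the units of the state.
- status.get_state(): the state, without advancing time (a new reading comes with each control period).
- imaging.read_camera(name): name is "scene" or "top" or "wrist"; returns a dict with "pixels" (420x560x3 uint8, blue, green, red), "z_map" (420x560 float32, mm along the optical axis (not along the pixel's ray), 0 where there is no reading), "fx", "fy", "cx", "cy" (pixels), "world_to_cam" (4x4, takes a point from world to camera coordinates); the wrist camera has in their place "mount" (4x4, takes a point from camera to tool coordinates, whose origin is the TCP and whose axes are the flange's). Camera axes: x right, y up, looking along -z (the intrinsics and any distortion apply to the point x, -y, -z); pixel columns grow to the right and rows downward; lengths in mm; the calibration is good to about 2 mm. The wrist camera is an equidistant fisheye: a pixel r from the principal point sees the ray r / f radians off the axis. A picture is of the moment at which its call begins: read the wrist's pose just before it.
- order.sign_off(): hands the job in; it is judged then, once.
The state is a dict: "time_s": time; "q": joint angles; "joint_vel": joint speeds; "joint_torque": joint torques, N m; "tcp_pos": TCP position; "orientation": TCP orientation; "force": force on the tool from outside, world axes, zero at the start; "moment": the same for the moment, N m; "gripper_width": opening from 0.0 (shut) to 1.0 (fully open); "gripper_force": force on a finger pad.
Only numpy, scipy, OpenCV 4.12 (cv2) and the standard library are available. Lean on these libraries where they do the work, as an engineer would, in place of code of your own. Each camera call takes 0.05 s, during which the arm holds its last target. There are 200 camera calls.

## Task

Pull the cover plate with the blue grip bar and blue tongue out of the low plywood rack by its tongue until the bar is well clear of the roof, leave it lying flat on the bench and let go. Then lift it level by the blue bar and lower it, without dropping it, over the two steel dowels of the glue-press fixture, feeling for the dowels, until it lies fully home and flat on the fixture's grey rails; let go. Never let the plate tip steeply, and leave the other plate with the red bar and the other things on the bench where they are.

Things in the scene. Friction and masses are not known exactly. Their poses are not given: they have to be found in the camera images.
- cover_grip (a point): Centre of the blue grip bar of the cover plate. Bar 50 long (x) x 16 wide (y) x 40 mm high, 20 mm above and below this point. The loose aluminium plate, about 0.45 kg, body 154 x 90 x 10 mm, lies flat on the bench, underside 30 mm below this point. x runs along the plate to its tongue, z up. Plate body spans x -83 to +71 mm, y +-45 mm. It balances near the bar.
- cover_tongue (a point): The same plate: centre of its flat blue end tongue, 24 mm wide (y) x 46 mm long (x) x 10 mm thick, 5 mm above the plate's underside, 95 mm along x from the bar's centre. At the start it lies on the bench and sticks out of the rack. Held by the tongue alone the plate droops.
- cover_holes (a point): The same plate: point on its underside midway between its two round through-holes, which are 13.2 mm in diameter, at x = -60 and x = +60 mm, y = 0 from here. The bar's centre is at x = +6 mm, 30 mm above. The cover may be fitted either way round.
- spare_grip (a point): A similar plate with a red bar, red tongue and other holes, in the rack's other bay: centre of its red bar. To be left alone. Same outer shape and axes as the cover plate. Which bay holds which plate varies.
- rack_mouth (a point): Fixed plywood rack of two bays, each 119 mm wide, 170 mm deep, without a floor: centre of its open front, 31 mm above the bench. x points into the rack (pull out along -x), y along the front (bays centred at y about +-62 mm). Roof 62 (underside) to 72 mm above the bench, boxes on its rear half up to 117 mm. At the start each bar's centre is about 36 mm inside, its tongue's tip about 80 mm outside.
- seat (a point): Fixed glue-press fixture, 220 mm long (x), 110 mm wide (y): centre of its seat, level with the top of its two grey rails, 22 mm above the bench. z up. Between the rails a groove along x holds a brass slide with a dark wood blank and two steel dowels. With the cover fully home its underside lies on the rails and the bar's centre is 30 mm above this level.
- dowel_range (a point): Point of the fixture 30 mm above the seat's centre, at the height of the dowel tips, axes as the seat. The two dowels (diameter 10 mm, 120 mm apart along x, y = 0, tips bevelled over the top 3 mm to 6 mm) are fixed, but their midpoint was set by hand: it lies anywhere within 14 mm of this point along x, either way. That is not measured; it can be seen or felt.
- jar: Bystander, to be left alone: amber glass jar, 70 mm wide, 120 mm high, towards the far side. Origin: under its centre.
- can: Bystander, to be left alone: tin with a paper label, 66 mm wide, 70 mm high, towards the far side. Origin: under its centre.
- tape: Bystander, to be left alone: roll of blue tape lying flat, 80 mm wide, 18 mm high, near the robot. Origin: under its centre.
- cup: Bystander, to be left alone: small white cup, 60 mm wide, 35 mm high, beyond the rack and fixture. Origin: under its centre.
- driver: Bystander, to be left alone: screwdriver, 170 mm, lying near the robot on the right. Origin: under its centre.
- clamp: Bystander, to be left alone: black spring clamp with red tips, about 135 mm, lying near the robot on the left. Origin: under its centre.
Things that resemble listed ones, but are neither listed nor needed, are in the scene too. What is shaped like the part that bears cover_grip but green is not meant.

How it is judged (in metres and radians):
On the way, in this order (a step that is already met when the one before it is completed fails the run):
1. the blue-barred plate is pulled out, its bar's centre at least 40 mm in front of the rack, lies flat on the bench and is let go (x of cover_grip in the frame of rack_mouth below -0.04 m and height (world z) of cover_grip below 0.034 m and angle between cover_grip's own z axis and vertical below 0.05 rad and contact force between the fingers and cover below 0.05 N and linear speed of cover below 0.02 m/s), for 0.2 s.
2. the plate is lifted level (within about 8 degrees), 50 mm or more off the bench (height (world z) of cover_grip above 0.08 m and angle between cover_grip's own z axis and vertical below 0.14 rad), for 0.2 s.
At the end, for the whole second after the job is handed in: the plate lies home on the fixture's rails over both dowels (bar's centre 27 to 32.5 mm above the seat, within 28 mm of the seat's centre, plate level within 0.035 rad and its long axis within 0.06 rad of the fixture's), at rest; the red-barred plate is within 30 mm of where it was (z of cover_grip in the frame of seat between 0.027 and 0.0325 m and angle between cover_grip's own z axis and vertical below 0.035 rad and horizontal distance between cover_grip and seat below 0.028 m and angle between the x axis of cover_grip and the x axis of seat, either way round below 0.06 rad and linear speed of cover below 0.02 m/s and distance of spare_grip from where it was at the start of the episode below 0.03 m); the robot touches nothing.
It fails at once if the plate tips more than about 30 degrees (angle between cover_grip's own z axis and vertical above 0.52 rad).
It fails at once if the plate is dropped over the fixture (falling faster than 0.35 m/s out of the grip) (horizontal distance between cover_grip and seat below 0.06 m and contact force between the fingers and cover below 0.05 N and linear speed of cover above 0.35 m/s).
It fails at once if another thing on the bench is shoved more than 40 mm, or the other plate more than 30 mm (distance of spare_grip from where it was at the start of the episode above 0.03 m or distance of any of jar, can, tape, cup, driver, clamp from where it was at the start of the episode above 0.04 m).
It also fails if it takes over 61 s, if anything falls off the work surface, if the arm or the gripper's body presses on something with over 40 N, if the wrist force passes 120 N, or if a joint passes its speed limit or range.

## Working session

There is one attempt and no reset: what is moved stays moved. The work goes in short steps, Python scripts to look and compute and a shell command to move; the robot and the scene stay as the last step left them, time stands still between calls to the robot, and variables do not carry over. Pictures are saved under pics/ and viewed, at most 10 in all, crops included, and the job is handed in when it is done.

```bash
mkdir -p pics
cat > h.py <<'E'
import numpy as np, cv2
from scipy.spatial.transform import Rotation as R
from station import status, imaging, order
def cam(n):
    s=status.get_state(); c=imaging.read_camera(n)
    if n=="wrist":
        T=np.eye(4);T[:3,:3]=R.from_rotvec(s["orientation"]).as_matrix();T[:3,3]=s["tcp_pos"]
        c["c2w"]=T@np.array(c["mount"])
    else: c["c2w"]=np.linalg.inv(np.array(c["world_to_cam"]))
    c["fish"]=n=="wrist"
    return c
def cloud(c):
    z=c["z_map"].astype(float);v,u=np.mgrid[:z.shape[0],:z.shape[1]]
    x=(u-c["cx"])/c["fx"];y=(v-c["cy"])/c["fy"]
    if c["fish"]:
        r=np.hypot(x,y)+1e-9;k=np.tan(np.minimum(r,1.5))/r;x=x*k;y=y*k
    P=np.stack([x*z,-y*z,-z],-1)@c["c2w"][:3,:3].T+c["c2w"][:3,3]
    P[z<=0]=np.nan
    return P
def ray(c,uv,h):
    uv=np.atleast_2d(uv).astype(float)
    x=(uv[:,0]-c["cx"])/c["fx"];y=(uv[:,1]-c["cy"])/c["fy"]
    d=np.stack([x,-y,-np.ones_like(x)],-1)
    if c["fish"]:
        r=np.hypot(x,y)+1e-9;d=np.stack([x/r*np.sin(r),-y/r*np.sin(r),-np.cos(r)],-1)
    d=d@c["c2w"][:3,:3].T;o=c["c2w"][:3,3]
    return o+d*((h-o[2])/d[:,2])[:,None]
E
python3 - <<'E'
from h import *
s=status.get_state();print(s)
for n in("top","scene"):
    c=cam(n);cv2.imwrite(f"pics/{n}0.png",c["pixels"])
    np.savez(f"{n}0.npz",**{k:c[k] for k in c})
    print(n,c["c2w"].round(2).tolist(),c["fx"],c["cx"],c["cy"],[k for k in c])
E
```

```text
{'time_s': 0.0, 'q': array([ 1.13241422e+00,  3.00496799e-01,  1.52160685e+00,  8.64299610e-06,
        1.32073453e+00, -6.65873235e-02]), 'joint_vel': array([ 3.07927777e-03,  2.75751154e-05,  2.01796176e-04, -8.95562608e-04,
        1.13149785e-04,  9.42271312e-05]), 'joint_torque': array([-1.28942604e-03, -5.31796539e+01, -3.52737772e+01,  7.07698753e-02,
        2.42694304e-02, -1.37886700e-04]), 'tcp_pos': array([199.68625857, 512.1761816 , 212.86134223]), 'orientation': array([-5.80600179e-01, -3.08715054e+00,  1.89096282e-03]), 'force': array([-0.25628338,  0.1772841 ,  0.23154567]), 'moment': array([ 0.0657075 ,  0.00116804, -0.04356918]), 'gripper_force': 0.0, 'gripper_width': 0.9986206102039129}
top [[-0.02, 1.0, -0.09, 404.3], [-1.0, -0.02, -0.0, 103.14], [-0.01, 0.09, 1.0, 1422.88], [0.0, 0.0, 0.0, 1.0]] 462.43905464663254 283.62778624258476 211.19084112511896 ['pixels', 'z_map', 'fx', 'fy', 'cx', 'cy', 'world_to_cam', 'c2w', 'fish']
scene [[0.26, -0.77, 0.58, 1226.9], [0.96, 0.2, -0.17, -83.83], [0.02, 0.61, 0.8, 1079.53], [0.0, 0.0, 0.0, 1.0]] 464.7562566817365 275.49852918686065 212.61171402992957 ['pixels', 'z_map', 'fx', 'fy', 'cx', 'cy', 'world_to_cam', 'c2w', 'fish']
```

View pics/top0.png

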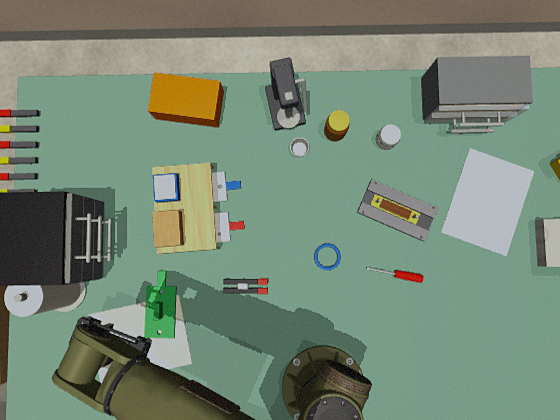

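View pics/scene0.png

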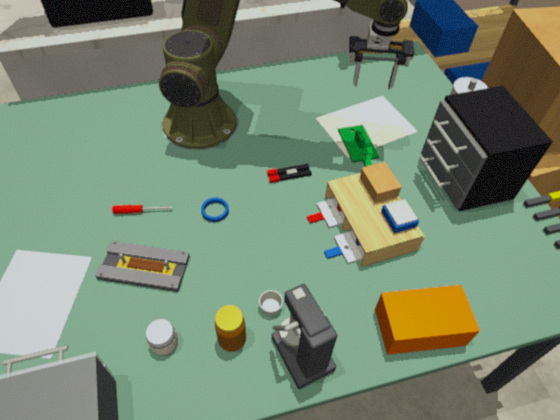

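The top view shows the rack on the left with its mouth facing image right. The blue tongue is at about (234,185), red at (237,225), and the fixture at (398,209). The scene view agrees, with the blue tongue at (333,253) and the fixture at (143,265).

Run:
```python
from h import *
for n,box,fb in(("top",(222,172,250,196),(350,170,450,250)),("scene",(318,240,345,262),(90,235,195,295))):
    d=np.load(n+"0.npz",allow_pickle=True);c={k:d[k][()] for k in d}
    im=c["pixels"];hsv=cv2.cvtColor(im,cv2.COLOR_BGR2HSV)
    m=cv2.inRange(hsv,(100,130,60),(130,255,255));k=np.zeros_like(m);k[box[1]:box[3],box[0]:box[2]]=1
    v,u=np.nonzero(m*k);p=ray(c,np.stack([u,v],1),10.)
    r=cv2.minAreaRect(p[:,:2].astype(np.float32));print(n,"tongue",len(p),p[:,:2].mean(0).round(1),r)
    P=cloud(c)
    # fixture rails
    k=np.zeros_like(m);k[fb[1]:fb[3],fb[0]:fb[2]]=1
    s=(P[...,2]>15)&(P[...,2]<28)&(k>0);q=P[s];r=cv2.minAreaRect(q[:,:2].astype(np.float32));print("fixt",len(q),np.median(q[:,2]),r)
    s=(P[...,2]>60)&(P[...,2]<82)&(P[...,1]>300)&(P[...,1]<650)&(P[...,0]>250)&(P[...,0]<600);q=P[s]
    print("roof",len(q),np.median(q[:,2]),cv2.boxPoints(cv2.minAreaRect(q[:,:2].astype(np.float32))).round(0).tolist())
    if n=="top":
        v,u=np.nonzero(cv2.inRange(hsv,(18,150,120),(35,255,255))*k);p=ray(c,np.stack([u,v],1),15.);print("brass",cv2.minAreaRect(p[:,:2].astype(np.float32)))
```

```text
top tongue 115 [611.  263.4] ((611.0639038085938, 263.2332458496094), (23.382936477661133, 45.44693374633789), 5.415081024169922)
fixt 2072 22.183302396225372 ((523.7610473632812, -238.68212890625), (221.529541015625, 111.21971130371094), 65.46902465820312)
roof 2681 72.54111960933483 [[382.0, 644.0], [416.0, 301.0], [607.0, 320.0], [574.0, 663.0]]
brass ((528.0494384765625, -230.80422973632812), (148.4287109375, 34.774566650390625), 65.0069580078125)
scene tongue 133 [615.9 262.7] ((615.9118041992188, 262.76312255859375), (26.246482849121094, 45.15255355834961), 6.195280075073242)
fixt 2418 20.35616369652257 ((527.0300903320312, -237.8240966796875), (222.5371856689453, 113.7147445678711), 65.64318084716797)
roof 2168 70.7312781855278 [[385.0, 647.0], [417.0, 303.0], [608.0, 320.0], [576.0, 664.0]]
```

```bash
cat >> h.py <<'E'
def go(x,y,z,yaw):
    "offset (cm) and twist to reach TCP xyz, tool down, tool y at yaw deg"
    s=status.get_state();M=R.from_rotvec(s["orientation"])
    a=np.radians(yaw);yy=np.array([np.cos(a),np.sin(a),0]);zz=np.array([0,0,-1.])
    G=R.from_matrix(np.stack([np.cross(yy,zz),yy,zz],1))
    print("tcp",s["tcp_pos"].round(1),"off",M.inv().apply(np.array([x,y,z])-s["tcp_pos"]).round(1)/10,"twist",(M.inv()*G).as_rotvec().round(3),"F",s["force"].round(1),"w",round(s["gripper_width"],3),"gf",s["gripper_force"],"t",s["time_s"])
E
python3 -c "
from h import *
go(613,263,120,5.5)
T=np.load('top0.npz',allow_pickle=True)
"
```

```text
tcp [199.7 512.2 213. ] off [-47.56  -8.2    9.3 ] twist [-1.000e-03  0.000e+00  1.103e+00] F [ 0.3  0.6 -0.5] w 1.0 gf 0.0 t 0.1
```

```bash
python3 -m handwheel '[{"twist":[0,0,0.11],"offset":[-4.5,-0.8,0],"claw":0},{"twist":[0,0,0.22],"offset":[-9,-1.6,0],"claw":0},{"twist":[0,0,0.34],"offset":[-14,-2.4,0],"claw":0},{"twist":[0,0,0.46],"offset":[-19,-3.3,0],"claw":0},{"twist":[0,0,0.58],"offset":[-24,-4.1,0],"claw":0}]'; python3 -c "
from h import *
go(613,263,120,5.5)"
```

```text
time_s: 0.6
tcp_pos: [408.1, 386.7, 213.3]
orientation: [-1.446, -2.789, 0.001]
force: [0.3, -0.0, 0.1]
gripper_width: 0.612
gripper_force: 0.0
tcp [408.1 386.7 213.3] off [-21.91   9.62   9.33] twist [-0.     0.     0.518] F [ 0.3 -0.   0.1] w 0.612 gf 0.0 t 0.6
```

```bash
python3 -m handwheel '[{"twist":[0,0,0.1],"offset":[-4.4,1.9,0],"claw":0},{"twist":[0,0,0.2],"offset":[-8.8,3.8,0],"claw":0},{"twist":[0,0,0.31],"offset":[-13.2,5.8,0],"claw":0},{"twist":[0,0,0.42],"offset":[-17.6,7.7,4],"claw":0},{"twist":[0,0,0.518],"offset":[-21.9,9.6,7],"claw":0}]'; python3 -m handwheel '[{"twist":[0,0,0],"offset":[0,0,0],"claw":0},{"twist":[0,0,0],"offset":[0,0,0],"claw":0},{"twist":[0,0,0],"offset":[0,0,0],"claw":0},{"twist":[0,0,0],"offset":[0,0,0],"claw":0},{"twist":[0,0,0],"offset":[0,0,0],"claw":0}]' ;python3 - <<'E'
from h import *
c=cam("wrist");cv2.imwrite("pics/w1.png",c["pixels"])
m=cv2.inRange(cv2.cvtColor(c["pixels"],cv2.COLOR_BGR2HSV),(100,130,50),(130,255,255))
n,l,st,ce=cv2.connectedComponentsWithStats(m)
for i in range(1,n):
    if st[i,4]>150:
        v,u=np.nonzero(l==i)
        p=ray(c,np.stack([u,v],1),10.);print(st[i],p[:,:2].mean(0).round(1),cv2.minAreaRect(p[:,:2].astype(np.float32)))
go(613,263,12,5.5)
E
```

```text
time_s: 1.1
tcp_pos: [600.3, 271.9, 152.5]
orientation: [2.112, 2.326, 0.0]
force: [-0.2, 0.3, 0.5]
gripper_width: 0.5
gripper_force: 0.0
time_s: 1.6
tcp_pos: [598.7, 273.9, 154.7]
orientation: [2.104, 2.332, 0.002]
force: [0.7, 0.3, 0.5]
gripper_width: 0.5
gripper_force: 0.0
[ 242    0  111   35 1770] [599.2 444.5] ((600.2504272460938, 451.94970703125), (109.41254425048828, 38.39308166503906), 7.430922031402588)
[278 182  24  43 974] [611.6 264.7] ((611.4082641601562, 264.1768493652344), (23.288915634155273, 43.45183181762695), 5.856392860412598)
tcp [598.8 273.8 154.5] off [-1.22  1.29 14.25] twist [ 0.001 -0.     0.006] F [0.2 0.1 0.1] w 0.496 gf 0.0 t 1.65
```

View pics/w1.png

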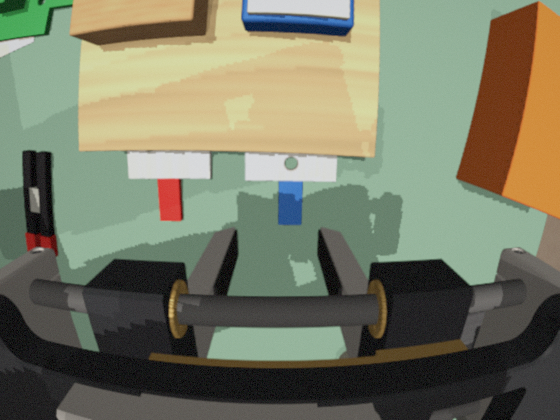

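The wrist picture shows the blue tongue at (290,203), which works out to about (612, 264) mm, between the open fingers' line. I'll descend on it.

```bash
python3 -m handwheel '[{"twist":[0,0,0],"offset":[-1.3,1.2,3],"claw":0},{"twist":[0,0,0],"offset":[-1.3,1.2,6],"claw":0},{"twist":[0,0,0],"offset":[-1.3,1.2,9],"claw":0},{"twist":[0,0,0],"offset":[-1.3,1.2,11.5],"claw":0},{"twist":[0,0,0],"offset":[-1.3,1.2,12.5],"claw":0}]'; python3 -m handwheel '[{"twist":[0,0,0],"offset":[0,0,0.7],"claw":0},{"twist":[0,0,0],"offset":[0,0,1.2],"claw":0},{"twist":[0,0,0],"offset":[0,0,1.6],"claw":0},{"twist":[0,0,0],"offset":[0,0,1.7],"claw":0},{"twist":[0,0,0],"offset":[0,0,1.7],"claw":0}]' ;python3 -c "
from h import *
go(612,262,12,5.5)"
```

```text
time_s: 2.15
tcp_pos: [611.2, 261.3, 26.3]
orientation: [-2.105, -2.33, 0.004]
force: [-0.8, 0.1, 0.3]
gripper_width: 0.496
gripper_force: 0.0
time_s: 2.65
tcp_pos: [612.5, 261.5, 12.0]
orientation: [2.106, 2.331, 0.001]
force: [0.7, -0.3, -0.6]
gripper_width: 0.503
gripper_force: 0.0
tcp [612.5 261.5  12. ] off [ 0.06 -0.05  0.  ] twist [ 0.001 -0.     0.005] F [ 0.7 -0.3 -0.6] w 0.503 gf 0.0 t 2.65
```

```bash
python3 -m handwheel '[{"twist":[0,0,0],"offset":[0,0,0],"claw":-1},{"twist":[0,0,0],"offset":[0,0,0],"claw":-1},{"twist":[0,0,0],"offset":[0,0,0],"claw":-1},{"twist":[0,0,0],"offset":[0,0,0],"claw":-1},{"twist":[0,0,0],"offset":[0,0,0],"claw":-1}]'; python3 -m handwheel '[{"twist":[0,0,0],"offset":[-0.5,0,0],"claw":-1},{"twist":[0,0,0],"offset":[-1.2,0,0],"claw":-1},{"twist":[0,0,0],"offset":[-2.2,0,0],"claw":-1},{"twist":[0,0,0],"offset":[-3.2,0,0],"claw":-1},{"twist":[0,0,0],"offset":[-4,0,0],"claw":-1}]'
```

```text
time_s: 3.15
tcp_pos: [612.4, 261.4, 11.7]
orientation: [2.106, 2.331, 0.0]
force: [-0.3, 0.4, 1.8]
gripper_width: 0.25
gripper_force: 30.0
time_s: 3.65
tcp_pos: [616.5, 220.5, 11.7]
orientation: [2.107, 2.33, 0.0]
force: [-0.2, 3.8, 3.0]
gripper_width: 0.253
gripper_force: 30.0
```

Gripped (24 mm) and sliding. I'll pull it 9.5 cm more.

```bash
python3 -m handwheel '[{"twist":[0,0,0],"offset":[-1.2,0,0],"claw":-1},{"twist":[0,0,0],"offset":[-2.4,0,0],"claw":-1},{"twist":[0,0,0],"offset":[-3.6,0,0],"claw":-1},{"twist":[0,0,0],"offset":[-4.8,0,0],"claw":-1},{"twist":[0,0,0],"offset":[-6,0,0],"claw":-1}]'; python3 -m handwheel '[{"twist":[0,0,0],"offset":[-1.2,0,0],"claw":-1},{"twist":[0,0,0],"offset":[-2.4,0,0],"claw":-1},{"twist":[0,0,0],"offset":[-3.4,0,0],"claw":-1},{"twist":[0,0,0],"offset":[-3.5,0,0],"claw":-1},{"twist":[0,0,0],"offset":[-3.5,0,0],"claw":-1}]';  python3 -m handwheel '[{"twist":[0,0,0],"offset":[0,0,0],"claw":0},{"twist":[0,0,0],"offset":[0,0,0],"claw":0},{"twist":[0,0,0],"offset":[0,0,0],"claw":0},{"twist":[0,0,0],"offset":[0,0,0],"claw":0},{"twist":[0,0,0],"offset":[0,0,0],"claw":0}]'; python3 -m handwheel '[{"twist":[0,0,0],"offset":[0,0,-1],"claw":0},{"twist":[0,0,0],"offset":[0,0,-3],"claw":0},{"twist":[0,0,0],"offset":[0,0,-7],"claw":0},{"twist":[0,0,0],"offset":[0,0,-11],"claw":0},{"twist":[0,0,0],"offset":[0,0,-11],"claw":0}]'
python3 - <<'E'
from h import *
c=cam("wrist");cv2.imwrite("pics/w2.png",c["pixels"])
m=cv2.inRange(cv2.cvtColor(c["pixels"],cv2.COLOR_BGR2HSV),(100,130,50),(130,255,255))
n,l,st,ce=cv2.connectedComponentsWithStats(m)
P=cloud(c)
for i in range(1,n):
    if st[i,4]>150:
        v,u=np.nonzero(l==i);h=np.nanmedian(P[l==i][:,2])
        for z in(10.,50.):
            p=ray(c,np.stack([u,v],1),z);print(st[i],h,z,p[:,:2].mean(0).round(1),cv2.minAreaRect(p[:,:2].astype(np.float32)))
go(0,0,0,5.5)
E
```

```text
time_s: 4.15
tcp_pos: [622.6, 160.9, 11.7]
orientation: [2.107, 2.331, 0.0]
force: [0.2, 4.3, 4.0]
gripper_width: 0.252
gripper_force: 30.0
time_s: 4.65
tcp_pos: [626.1, 125.5, 11.7]
orientation: [2.106, 2.329, -0.002]
force: [-0.3, -5.6, 6.1]
gripper_width: 0.249
gripper_force: 30.0
time_s: 5.15
tcp_pos: [625.8, 127.2, 11.4]
orientation: [-2.106, -2.331, 0.0]
force: [0.4, -0.5, -0.0]
gripper_width: 0.501
gripper_force: 0.0
time_s: 5.65
tcp_pos: [628.3, 127.5, 128.5]
orientation: [2.102, 2.326, 0.012]
force: [1.2, 1.0, 0.7]
gripper_width: 0.501
gripper_force: 0.0
[ 265   59   20   62 1141] 49.40490524750115 10.0 [616.1 225.2] ((616.1806030273438, 225.552490234375), (16.661184310913086, 55.027503967285156), 5.609380722045898)
[ 265   59   20   62 1141] 49.40490524750115 50.0 [616.5 221.1] ((616.5604858398438, 221.40838623046875), (14.356490135192871, 47.415794372558594), 5.609643459320068)
[ 261  174   26   47 1184] 9.41273182465875 10.0 [625.1 128.8] ((624.9093017578125, 128.43698120117188), (23.070308685302734, 43.210601806640625), 5.626842975616455)
[ 261  174   26   47 1184] 9.412
[... 204 characters left out ...]
93066406, 13.168135643005371), (19.853322982788086, 39.66972351074219), 88.37767791748047)
[ 59 267  29  18 303] 11.435519000958436 50.0 [431.2  38.6] ((433.1236267089844, 38.40214920043945), (17.107112884521484, 34.182403564453125), 88.37767791748047)
[ 72 314  18  15 163] 17.050674644606147 10.0 [402.8 -50. ] ((403.2648620605469, -50.265201568603516), (31.913909912109375, 18.455289840698242), 21.48229217529297)
[ 72 314  18  15 163] 17.050674644606147 50.0 [432.7 -16. ] ((433.0963439941406, -16.256757736206055), (27.499408721923828, 15.902464866638184), 21.48227882385254)
tcp [627.1 127.3 125.2] off [ -6.34 -63.75  12.16] twist [ 0.006 -0.     0.005] F [-0.3  0.4 -0.5] w 0.497 gf 0.0 t 5.7
```

View pics/w2.png

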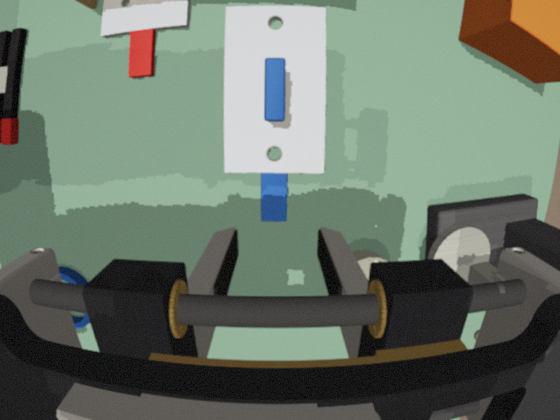

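Picture: the plate lies flat on the bench, fully out, with the bar at (275,90), i.e. about (616, 222) mm. Now to grip the bar.

```bash
python3 -c "
from h import *
go(616.2,222.5,120,5.6)"
```

```text
tcp [627.1 127.3 125.2] off [ 9.58 -0.13  0.52] twist [ 0.006 -0.     0.003] F [-0.3  0.4 -0.5] w 0.497 gf 0.0 t 5.7
```

```bash
python3 -m handwheel '[{"twist":[0,0,0],"offset":[3,0,0],"claw":0},{"twist":[0,0,0],"offset":[6,0,0],"claw":0},{"twist":[0,0,0],"offset":[9,-0.1,0],"claw":0},{"twist":[0,0,0],"offset":[9.6,-0.1,0],"claw":0},{"twist":[0,0,0],"offset":[9.6,-0.1,1],"claw":0}]'; python3 -c "
from h import *
go(616.2,222.5,22,5.6)"
```

```text
time_s: 6.2
tcp_pos: [615.4, 223.1, 111.7]
orientation: [2.104, 2.332, 0.001]
force: [0.2, 0.3, 0.3]
gripper_width: 0.502
gripper_force: 0.0
tcp [615.4 223.1 111.7] off [-0.07  0.07  8.97] twist [ 0.001 -0.     0.005] F [0.2 0.3 0.3] w 0.502 gf 0.0 t 6.2
```

```bash
python3 -m handwheel '[{"twist":[0,0,0],"offset":[0,0,2],"claw":0},{"twist":[0,0,0],"offset":[0,0,4],"claw":0},{"twist":[0,0,0],"offset":[0,0,6.5],"claw":0},{"twist":[0,0,0],"offset":[0,0,8.5],"claw":0},{"twist":[0,0,0],"offset":[0,0,8.9],"claw":0}]';python3 -m handwheel '[{"twist":[0,0,0],"offset":[0,0,0],"claw":-1},{"twist":[0,0,0],"offset":[0,0,0],"claw":-1},{"twist":[0,0,0],"offset":[0,0,0],"claw":-1},{"twist":[0,0,0],"offset":[0,0,0],"claw":-1},{"twist":[0,0,0],"offset":[0,0,0],"claw":-1}]';python3 -m handwheel '[{"twist":[0,0,0],"offset":[0,0,-0.5],"claw":-1},{"twist":[0,0,0],"offset":[0,0,-1.5],"claw":-1},{"twist":[0,0,0],"offset":[0,0,-3],"claw":-1},{"twist":[0,0,0],"offset":[0,0,-4.5],"claw":-1},{"twist":[0,0,0],"offset":[0,0,-6],"claw":-1}]'
```

```text
time_s: 6.7
tcp_pos: [613.9, 220.5, 19.0]
orientation: [-2.106, -2.328, 0.007]
force: [-1.1, -0.3, -0.4]
gripper_width: 0.498
gripper_force: 0.0
time_s: 7.2
tcp_pos: [615.8, 222.6, 23.5]
orientation: [2.106, 2.33, 0.002]
force: [1.2, -1.3, 3.8]
gripper_width: 0.169
gripper_force: 30.0
time_s: 7.7
tcp_pos: [615.4, 222.6, 84.4]
orientation: [2.106, 2.33, 0.001]
force: [-1.1, -0.0, -4.5]
gripper_width: 0.169
gripper_force: 30.0
```

Run:
```python
from h import *
a=[]
for n,b in(("top",(355,172,445,247)),("scene",(92,232,194,298))):
    im=cv2.imread(f"pics/{n}0.png")[b[1]:b[3],b[0]:b[2]]
    a.append(cv2.resize(im,(640,int(640*im.shape[0]/im.shape[1])),interpolation=cv2.INTER_CUBIC)[:,:])
b=np.vstack(a);b=cv2.resize(b,None,fx=600/b.shape[0],fy=600/b.shape[0]);cv2.imwrite("pics/fx.png",b);print(b.shape,[x.shape for x in a])
go(446,-411,150,-24.5)
```

```text
(600, 405, 3) [(533, 640, 3), (414, 640, 3)]
tcp [615.4 222.6  84.4] off [-61.32 -23.24  -6.59] twist [ 0.001 -0.     0.529] F [-1.1 -0.  -4.5] w 0.169 gf 29.99459534883499 t 7.7
```

View pics/fx.png

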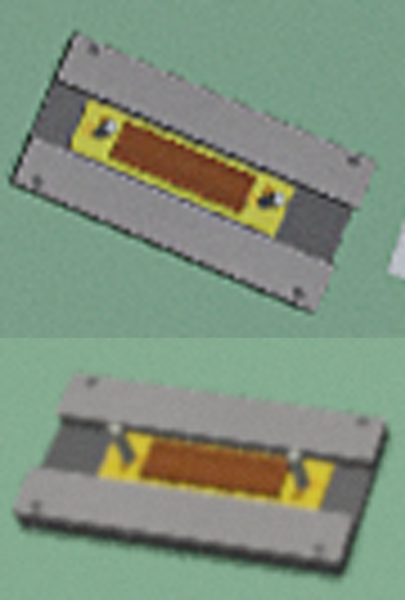

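Crops: the dowel tips show at about (110,127) and (277,199) in the top crop, and (116,428) and (294,454) in the scene crop. I'll cast those, then look from close by.

```bash
python3 - <<'E'
from h import *
for n,uv in(("top",[(379.4,200.2),(416.5,216.2)]),("scene",[(121.2,254.7),(165.9,261.2)])):
    d=np.load(n+"0.npz",allow_pickle=True);c={k:d[k][()] for k in d}
    p=ray(c,uv,51.);print(n,p.round(1),p.mean(0),np.linalg.norm(p[0]-p[1]),np.degrees(np.arctan2(*(p[0]-p[1])[1::-1])))
E
python3 -m handwheel '[{"twist":[0,0,0.05],"offset":[-4,-1.5,-2],"claw":-1},{"twist":[0,0,0.11],"offset":[-8.5,-3.2,-4],"claw":-1},{"twist":[0,0,0.16],"offset":[-13,-5,-6],"claw":-1},{"twist":[0,0,0.21],"offset":[-17.5,-6.6,-6.5],"claw":-1},{"twist":[0,0,0.26],"offset":[-22,-8.3,-6.5],"claw":-1}]'; python3 -c "
from h import *
go(446,-411,150,-24.5)"
```

```text
top [[ 551.2 -177.7   51. ]
 [ 501.6 -286.1   51. ]] [ 526.38494497 -231.92584274   51.        ] 119.26480023628699 65.39848850870294
scene [[ 507.9 -283.4   51. ]
 [ 556.8 -174.6   51. ]] [ 532.31904748 -229.03375976   51.        ] 119.28465516339303 -114.20153260559022
time_s: 8.2
tcp_pos: [554.8, -6.0, 150.1]
orientation: [2.391, 2.034, 0.004]
force: [2.0, -1.4, -4.5]
gripper_width: 0.172
gripper_force: 30.0
tcp [554.8  -6.  150.1] off [-4.172e+01 -4.270e+00 -1.000e-02] twist [ 0.003 -0.001  0.267] F [ 2.  -1.4 -4.5] w 0.172 gf 29.993222951889038 t 8.2
```

```bash
python3 -m handwheel '[{"twist":[0,0,0.05],"offset":[-4.4,-0.4,0],"claw":-1},{"twist":[0,0,0.1],"offset":[-8.8,-0.8,0],"claw":-1},{"twist":[0,0,0.15],"offset":[-13.2,-1.3,0],"claw":-1},{"twist":[0,0,0.2],"offset":[-17.6,-1.8,0],"claw":-1},{"twist":[0,0,0.267],"offset":[-22,-2.2,0],"claw":-1}]';python3 -c "
from h import *
go(446,-411,150,-24.5)"
```

```text
time_s: 8.7
tcp_pos: [497.7, -219.8, 148.9]
orientation: [2.642, 1.698, 0.001]
force: [1.0, -0.4, -4.1]
gripper_width: 0.167
gripper_force: 30.0
tcp [ 497.7 -219.8  148.9] off [-19.54   3.23  -0.1 ] twist [ 0.001  0.    -0.001] F [ 1.  -0.4 -4.1] w 0.167 gf 29.99282956123352 t 8.7
```

```bash
python3 -m handwheel '[{"twist":[0,0,0],"offset":[-4.4,0.7,0],"claw":-1},{"twist":[0,0,0],"offset":[-8.8,1.5,0],"claw":-1},{"twist":[0,0,0],"offset":[-13.2,2.3,0],"claw":-1},{"twist":[0,0,0],"offset":[-17.6,3,0],"claw":-1},{"twist":[0,0,0],"offset":[-19.5,3.2,0],"claw":-1}]';python3 -m handwheel '[{"twist":[0,0,0],"offset":[0,0,0],"claw":-1},{"twist":[0,0,0],"offset":[0,0,0],"claw":-1},{"twist":[0,0,0],"offset":[0,0,0],"claw":-1},{"twist":[0,0,0],"offset":[0,0,0],"claw":-1},{"twist":[0,0,0],"offset":[0,0,0],"claw":-1}]';python3 - <<'E'
from h import *
go(446,-411,150,-24.5)
c=cam("wrist");cv2.imwrite("pics/w3.png",c["pixels"]);np.savez("w3.npz",**c)
E
```

```text
time_s: 9.2
tcp_pos: [445.6, -412.1, 148.5]
orientation: [2.642, 1.698, -0.0]
force: [-0.4, 0.3, -3.7]
gripper_width: 0.169
gripper_force: 30.0
time_s: 9.7
tcp_pos: [447.4, -408.2, 147.8]
orientation: [2.64, 1.703, 0.0]
force: [0.0, 0.1, -4.1]
gripper_width: 0.168
gripper_force: 30.0
tcp [ 447.4 -408.2  147.8] off [-0.32 -0.01 -0.22] twist [0.    0.    0.003] F [ 0.   0.1 -4.1] w 0.168 gf 29.99304324388504 t 9.7
```

View pics/w3.png

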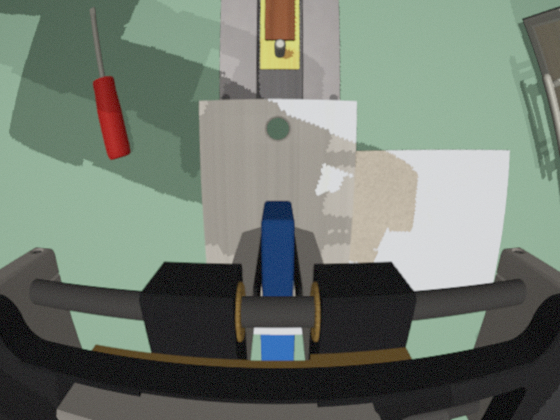

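Picture: the held plate's far hole is at (277,128) and one dowel tip is near (280,43). The rails run parallel to the plate. I'll measure both.

Run:
```python
from h import *
d=np.load("w3.npz",allow_pickle=True);c={k:d[k][()] for k in d}
im=c["pixels"]
a=cv2.resize(im[25:75,250:310],None,fx=8,fy=8,interpolation=cv2.INTER_CUBIC);cv2.imwrite("pics/w3c.png",a)
P=cloud(c);print("cam",c["c2w"][:3,3].round(1),"plate top z",np.nanmedian(P[150:190,220:250,2]),"near dowel",np.nanmax(P[38:58,272:290,2]))
tcp=np.array([447.4,-408.2]);a=np.radians(65.5);e=np.array([np.cos(a),np.sin(a)]);n=np.array([np.sin(a),-np.cos(a)])
g=im[110:146,258:296].astype(int);v,u=np.nonzero(g[...,2]<g[...,1]-5)
print(len(u));uv=(u.mean()+258,v.mean()+110)
for z in(133.,135.,125.):
    p=ray(c,uv,z)[0,:2]-tcp;print("hole",uv,z,p@e,p@n)
s=P[28:52,272:290];k=s[...,2]>44;print("dowel pix",[(b+272,q+28,s[q,b,2].round(0)) for q,b in zip(*np.nonzero(k))])
# plate side edges & rails direction
for row in(115,180,):
    for z,lab in((135.,"plate"),):
        p=ray(c,[(201,row),(356,row)],z)[:,:2]-tcp;print(row,p@e,p@n)
```

```text
cam [ 475.1 -345.6  318.5] plate top z 133.77247536475264 near dowel 52.8219919936472
387
hole (np.float64(277.48320413436693), np.float64(128.28682170542635)) 133.0 65.27008212354222 -0.7447399657317249
hole (np.float64(277.48320413436693), np.float64(128.28682170542635)) 135.0 65.30450385146027 -0.7454764643193137
hole (np.float64(277.48320413436693), np.float64(128.28682170542635)) 125.0 65.13239521187022 -0.741793971381302
dowel pix [(np.int64(278), np.int64(39), np.float64(49.0)), (np.int64(279), np.int64(39), np.float64(47.0)), (np.int64(280), np.int64(39), np.float64(49.0)), (np.int64(281), np.int64(39), np.float64(50.0)), (np.int64(277), np.int64(40), np.float64(51.0)), (np.int64(278), np.int64(40), np.float64(52.0)), (np.int64(279), np.int64(40), np.float64(50.0)), (np.int64(280), np.int64(40), np.float64(52.0)), (np.int64(281), np.int64(40), np.float64(50.0)), (np.int64(282), np.int64(40), np.float64(51.0)), (np.int64(275), np.int64(41), np.float64(49.0)), (np.int64(276), np.int64(41), np.float64(51.0)), (np.int64(277), np.int64(41), np.float64(51.0)), (np.int64(278), np.in
[... 4245 characters left out ...]
.int64(279), np.int64(49), np.float64(50.0)), (np.int64(280), np.int64(49), np.float64(50.0)), (np.int64(281), np.int64(49), np.float64(48.0)), (np.int64(282), np.int64(49), np.float64(47.0)), (np.int64(283), np.int64(49), np.float64(44.0)), (np.int64(277), np.int64(50), np.float64(46.0)), (np.int64(278), np.int64(50), np.float64(45.0)), (np.int64(279), np.int64(50), np.float64(46.0)), (np.int64(280), np.int64(50), np.float64(47.0)), (np.int64(281), np.int64(50), np.float64(47.0)), (np.int64(282), np.int64(50), np.float64(44.0)), (np.int64(280), np.int64(51), np.float64(44.0))]
115 [73.61675604 73.84505701] [-44.19971549  43.88145578]
180 [35.93163048 36.12393592] [-45.29726231  45.16390021]
```

View pics/w3c.png

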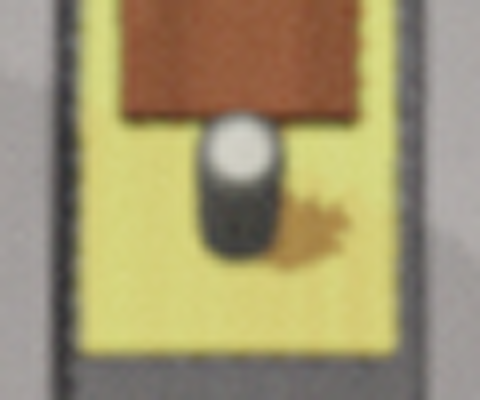

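The crop shows the bevelled tip's centre at (242,148), which is image pixel (279.8, 43).

Run:
```python
from h import *
d=np.load("w3.npz",allow_pickle=True);c={k:d[k][()] for k in d}
P=ray(c,[(279.8,43.0)],52.)[0];H=ray(c,[(277.5,128.3)],134.)[0];print("dowel",P,"hole",H)
t=np.array([447.4,-408.2])+(P-H)[:2];a=np.radians(65.5);e=np.array([np.cos(a),np.sin(a)])
# midpoint of dowels from the near one
print("dowel mid",P[:2]+60*e,"tcp goal A (far hole on NEAR dowel: wrong)",t,"goal",t+120*e)
q=t+120*e;go(q[0],q[1],100,-24.5)
```

```text
dowel [ 504.36263691 -285.68201469   52.        ] hole [ 473.80169916 -348.49281282  134.        ]
dowel mid [ 529.24423147 -231.08433844] tcp goal A (far hole on NEAR dowel: wrong) [ 477.96093775 -345.38920187] goal [ 527.72412687 -236.19384937]
tcp [ 447.3 -408.3  147.7] off [18.99  0.23  4.77] twist [0.    0.    0.003] F [-0.4  0.1 -4.5] w 0.168 gf 29.993095099925995 t 9.75
```

```bash
python3 -m handwheel '[{"twist":[0,0,0],"offset":[4.5,0.1,0],"claw":-1},{"twist":[0,0,0],"offset":[9,0.1,0],"claw":-1},{"twist":[0,0,0],"offset":[13.5,0.2,0],"claw":-1},{"twist":[0,0,0],"offset":[17.5,0.2,2],"claw":-1},{"twist":[0,0,0],"offset":[19,0.2,4],"claw":-1}]';python3 -m handwheel '[{"twist":[0,0,0],"offset":[0,0,0.5],"claw":-1},{"twist":[0,0,0],"offset":[0,0,0.5],"claw":-1},{"twist":[0,0,0],"offset":[0,0,1],"claw":-1},{"twist":[0,0,0],"offset":[0,0,1],"claw":-1},{"twist":[0,0,0],"offset":[0,0,1],"claw":-1}]';python3 -c "
from h import *
go(527.3,-236.4,75,-24.5)"
```

```text
time_s: 10.25
tcp_pos: [528.8, -233.4, 107.7]
orientation: [2.637, 1.705, 0.002]
force: [-0.5, -0.2, -3.6]
gripper_width: 0.167
gripper_force: 30.0
time_s: 10.75
tcp_pos: [527.2, -237.4, 98.0]
orientation: [2.641, 1.7, 0.0]
force: [1.2, 0.6, -4.6]
gripper_width: 0.174
gripper_force: 30.0
tcp [ 527.2 -237.4   98. ] off [ 0.1  -0.03  2.3 ] twist [0.001 0.    0.001] F [ 1.2  0.6 -4.6] w 0.174 gf 29.993228316307068 t 10.75
```

```bash
python3 -m handwheel '[{"twist":[0,0,0],"offset":[0.1,0,0.8],"claw":-1},{"twist":[0,0,0],"offset":[0.1,0,1.4],"claw":-1},{"twist":[0,0,0],"offset":[0.1,0,1.8],"claw":-1},{"twist":[0,0,0],"offset":[0.1,0,1.9],"claw":-1},{"twist":[0,0,0],"offset":[0.1,0,1.9],"claw":-1}]';python3 -m handwheel '[{"twist":[0,0,0],"offset":[0,0,0.15],"claw":-1},{"twist":[0,0,0],"offset":[0,0,0.3],"claw":-1},{"twist":[0,0,0],"offset":[0,0,0.45],"claw":-1},{"twist":[0,0,0],"offset":[0,0,0.6],"claw":-1},{"twist":[0,0,0],"offset":[0,0,0.6],"claw":-1}]'; python3 -c "
from h import *
go(527.3,-236.4,60,-24.5)
print(status.get_state()['moment'])"
```

```text
time_s: 11.25
tcp_pos: [527.7, -235.7, 78.3]
orientation: [-2.641, -1.701, 0.0]
force: [-0.2, 0.3, -4.0]
gripper_width: 0.168
gripper_force: 30.0
time_s: 11.75
tcp_pos: [527.6, -235.7, 72.3]
orientation: [-2.641, -1.702, 0.0]
force: [0.8, 0.6, -3.9]
gripper_width: 0.168
gripper_force: 30.0
tcp [ 527.6 -235.7   72.3] off [-0.08 -0.    1.23] twist [-0.    -0.     0.002] F [ 0.8  0.6 -3.9] w 0.168 gf 29.993110299110413 t 11.75
[-0.01877622  0.14051138  0.0019171 ]
```

No contact 3 mm below the tips. I'll continue gently.

```bash
python3 -m handwheel '[{"twist":[0,0,0],"offset":[0,0,0.15],"claw":-1},{"twist":[0,0,0],"offset":[0,0,0.3],"claw":-1},{"twist":[0,0,0],"offset":[0,0,0.4],"claw":-1},{"twist":[0,0,0],"offset":[0,0,0.5],"claw":-1},{"twist":[0,0,0],"offset":[0,0,0.5],"claw":-1}]'; python3 -c "
from h import *
go(527.3,-236.4,60,-24.5)
print(status.get_state()['moment'])"
```

```text
time_s: 12.25
tcp_pos: [527.7, -235.7, 67.4]
orientation: [-2.641, -1.702, 0.0]
force: [0.7, 0.1, -3.8]
gripper_width: 0.168
gripper_force: 30.0
tcp [ 527.7 -235.7   67.4] off [-0.08 -0.01  0.74] twist [-0.    -0.     0.002] F [ 0.7  0.1 -3.8] w 0.168 gf 29.993167519569397 t 12.25
[-0.06525584  0.05445809  0.01064249]
```

```bash
python3 -m handwheel '[{"twist":[0,0,0],"offset":[0,0,0.2],"claw":-1},{"twist":[0,0,0],"offset":[0,0,0.5],"claw":-1},{"twist":[0,0,0],"offset":[0,0,0.8],"claw":-1},{"twist":[0,0,0],"offset":[0,0,1.1],"claw":-1},{"twist":[0,0,0],"offset":[0,0,1.2],"claw":-1}]'; python3 -m handwheel '[{"twist":[0,0,0],"offset":[0,0,0.2],"claw":-1},{"twist":[0,0,0],"offset":[0,0,0.4],"claw":-1},{"twist":[0,0,0],"offset":[0,0,0.6],"claw":-1},{"twist":[0,0,0],"offset":[0,0,0.8],"claw":-1},{"twist":[0,0,0],"offset":[0,0,0.8],"claw":-1}]'; python3 -c "
from h import *
go(527.3,-236.4,45,-24.5)
print(status.get_state()['moment'])"
```

```text
time_s: 12.75
tcp_pos: [527.5, -235.7, 55.0]
orientation: [-2.64, -1.701, 0.001]
force: [-0.3, 1.0, -4.3]
gripper_width: 0.166
gripper_force: 30.0
time_s: 13.25
tcp_pos: [527.6, -235.7, 47.2]
orientation: [-2.641, -1.701, 0.0]
force: [1.0, -0.9, -4.4]
gripper_width: 0.165
gripper_force: 30.0
tcp [ 527.6 -235.7   47.2] off [-0.07  0.    0.22] twist [-0.    -0.     0.002] F [ 1.  -0.9 -4.4] w 0.165 gf 29.99314248561859 t 13.25
[-0.05700877  0.06048728  0.03109718]
```

```bash
python3 -m handwheel '[{"twist":[0,0,0],"offset":[0,0,0.05],"claw":-1},{"twist":[0,0,0],"offset":[0,0,0.1],"claw":-1},{"twist":[0,0,0],"offset":[0,0,0.15],"claw":-1},{"twist":[0,0,0],"offset":[0,0,0.2],"claw":-1},{"twist":[0,0,0],"offset":[0,0,0.2],"claw":-1}]'
```

```text
time_s: 13.75
tcp_pos: [527.7, -235.7, 45.5]
orientation: [-2.641, -1.702, 0.0]
force: [0.4, -0.2, -3.5]
gripper_width: 0.169
gripper_force: 30.0
```

```bash
python3 -m handwheel '[{"twist":[0,0,0],"offset":[0,0,0.05],"claw":-1},{"twist":[0,0,0],"offset":[0,0,0.1],"claw":-1},{"twist":[0,0,0],"offset":[0,0,0.15],"claw":-1},{"twist":[0,0,0],"offset":[0,0,0.15],"claw":-1},{"twist":[0,0,0],"offset":[0,0,0.15],"claw":-1}]'
```

```text
time_s: 14.25
tcp_pos: [527.7, -235.8, 45.4]
orientation: [2.641, 1.702, 0.0]
force: [-8.6, 3.1, 12.9]
gripper_width: 0.166
gripper_force: 30.0
```

Contact came at the expected seat height, with force z up from -4 to +13 N. Now I'll let go and retreat.

```bash
python3 -m handwheel '[{"twist":[0,0,0],"offset":[0,0,-0.1],"claw":-1},{"twist":[0,0,0],"offset":[0,0,-0.1],"claw":0},{"twist":[0,0,0],"offset":[0,0,-0.1],"claw":0},{"twist":[0,0,0],"offset":[0,0,-0.1],"claw":0},{"twist":[0,0,0],"offset":[0,0,-0.1],"claw":0}]'; python3 -m handwheel '[{"twist":[0,0,0],"offset":[0,0,-1],"claw":0},{"twist":[0,0,0],"offset":[0,0,-3],"claw":0},{"twist":[0,0,0],"offset":[0,0,-6],"claw":0},{"twist":[0,0,0],"offset":[0,0,-9],"claw":0},{"twist":[0,0,0],"offset":[0,0,-12],"claw":0}]';python3 -m handwheel '[{"twist":[0,0,0],"offset":[-4,0,0],"claw":0},{"twist":[0,0,0],"offset":[-8,0,0],"claw":0},{"twist":[0,0,0],"offset":[-11,0,0],"claw":0},{"twist":[0,0,0],"offset":[-12,0,0],"claw":0},{"twist":[0,0,0],"offset":[-12,0,0],"claw":0}]'; python3 -m handwheel '[{"twist":[0,0,0],"offset":[0,0,0],"claw":0},{"twist":[0,0,0],"offset":[0,0,0],"claw":0},{"twist":[0,0,0],"offset":[0,0,0],"claw":0},{"twist":[0,0,0],"offset":[0,0,0],"claw":0},{"twist":[0,0,0],"offset":[0,0,0],"claw":0}]'
python3 - <<'E'
from h import *
c=cam("wrist");cv2.imwrite("pics/w4.png",c["pixels"])
P=cloud(c);a=np.radians(65.5);e=np.array([np.cos(a),np.sin(a)]);n=np.array([np.sin(a),-np.cos(a)])
D=P[...,:2]-[526.8,-236.6];x=D@e;y=D@n
m=(abs(y)<40)&(abs(y)>15)&(x>-60)&(x<75)&(P[...,2]>20)&(P[...,2]<60)
q=np.c_[x[m],y[m],np.ones(m.sum())];k,*_=np.linalg.lstsq(q,P[m][:,2],rcond=None);print(m.sum(),"plane dz/dx,dz/dy,z",k)
b=(abs(y)<6)&(abs(x)<20);print("bar top",np.nanmedian(P[b][:,2]))
E
```

```text
time_s: 14.75
tcp_pos: [527.8, -235.8, 45.0]
orientation: [2.641, 1.702, 0.0]
force: [-0.7, 0.1, -1.3]
gripper_width: 0.474
gripper_force: 0.0
time_s: 15.25
tcp_pos: [527.7, -235.7, 167.1]
orientation: [2.64, 1.701, 0.001]
force: [-1.1, -1.0, -0.3]
gripper_width: 0.502
gripper_force: 0.0
time_s: 15.75
tcp_pos: [477.8, -345.7, 165.4]
orientation: [2.642, 1.699, 0.0]
force: [-0.4, 0.5, -1.1]
gripper_width: 0.501
gripper_force: 0.0
time_s: 16.25
tcp_pos: [478.3, -344.7, 165.1]
orientation: [-2.64, -1.702, 0.0]
force: [0.1, 1.1, -0.0]
gripper_width: 0.505
gripper_force: 0.0
7177 plane dz/dx,dz/dy,z [5.63521194e-05 2.17067883e-05 3.14614639e+01]
bar top 71.4723206062443
```

View pics/w4.png

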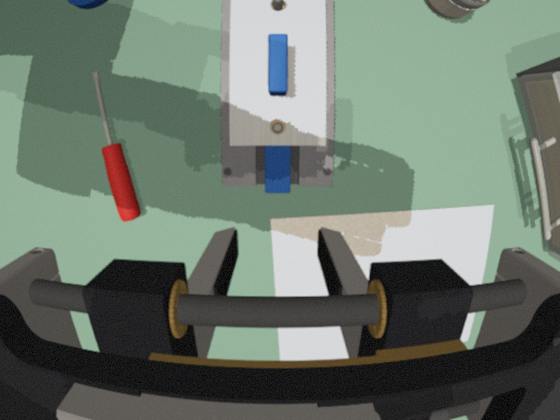

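The plate lies home and flat, with its top at about 31.5 mm against 32 nominal. The dowels show in both holes at (277,5) and (277,127). Handing in.

```bash
python3 -c "
from station import order
print(order.sign_off())"
```

```text
the job is handed in; nothing more can be done
None
```

The blue-barred cover was pulled out, lifted level and lowered over both dowels; it lies flat on the rails, was let go of, and the job was handed in at about 16 s (no verdict was returned).

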